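# Swing the filter tap over the mug and open it

### The job

Get the filter tap on the worktop ready to fill the mug (the cup with a handle): with one finger, gently push its swivel spout round until the nozzle hangs over the middle of the mug's mouth, and only then push the flat lever on top of the tap a quarter turn to its stop, fully open. The water is still off at the main, so nothing flows. Grasp and lift nothing, and leave the mug and everything else standing where it is.

Things in the scene. Friction and masses are not known exactly. Their poses are not given: they have to be found in the camera images.
- tap: steel filter tap, fixed: an upright column 42 mm across on a round black drip tray (380 mm across, 8 mm thick, centred 90 mm from the column towards this frame's -x). Origin on the column's axis at worktop level, z up; -x looks roughly to the robot (yaw up to 0.35 rad). Spout and lever both turn about the column's axis. 238 mm tall in all
- spout (a joint): angle of the swivel spout, rad, counterclockwise from above: 0 along the tap's -x, stops at +1.5 (nearly its -y) and -1.5 (nearly its +y). Stays where it is left; about 2 N at 120 mm turns it. A level round bar 18 mm thick, centre line 192 mm above the worktop, from a 52 mm hub out to 169 mm from the axis, nozzle turned down at its end
- spout_mid (a point): point on the centre line of the spout's level bar, 120 mm from the column's axis, 192 mm above the worktop: a good place to push against either side of the bar
- nozzle (a point): centre of the mouth of the spout's nozzle, which is 24 mm across: 160 mm from the column's axis, 144 mm above the worktop
- lever (a joint): angle of the flat lever on top, rad: 0 shut (it starts at 0 to 0.2), along the tap's +x (away from the robot); turns counterclockwise from above to its stop at 1.57, fully open, along the tap's +y (left). Stays where it is left; about 2 N at 70 mm turns it. A bar 16 mm wide, 10 mm thick, its middle 228 mm above the worktop, out to 100 mm from the axis, on a 44 mm hub (214 to 238 mm high)
- lever_end (a point): middle of the lever's free end, 100 mm from the column's axis, 228 mm above the worktop
- mug: white ceramic mug, 82 mm across and 92 mm tall, the only cup with a handle; loose, on the tray under the spout's circle. Origin at the centre of its underside, z up, handle at its +y
- mug_rim (a point): centre of the mug's mouth (100 mm above the worktop)
- glass: drinking glass, 66 mm across, 105 mm tall, loose on the tray; origin at the centre of its underside. To be left alone
- small_cup: small white cup without a handle, 62 mm across, 58 mm tall, loose on the tray; origin at the centre of its underside. To be left alone
- spoon: steel teaspoon 108 mm long lying on the tray near the column. To be left alone
- jar: amber glass jar, 70 mm across, 100 mm tall, on the worktop at the left; origin under its centre. To be left alone
- bowl: white bowl, 120 mm across, 55 mm tall, on the worktop at the right; origin under its centre. To be left alone

How it is judged:
By the outcome, as a careful person would: the job done as asked, in the order asked, and still so for the second after the job is handed in, with the robot touching nothing.
It also fails if it takes over 61 s, if anything falls off the work surface, if the arm or the gripper's body presses on something with over 40 N, if the wrist force passes 120 N, or if a joint passes its speed limit or range.

### The arm

A 7-joint arm with a two-finger parallel gripper is mounted at the origin on the work surface. World frame = base frame: x ahead of the robot, y to its left, z up, the work surface at z = 0. Lengths are in m, angles in rad, forces in N, time in s.
With the tool pointing down it reaches from about 0.425 to 0.825 m from the base axis. Payload 3.6 kg.
Tool frame: the origin (TCP) lies between the finger pads; the fingertips stand 25 mm ahead of it and the grasp point (between the pads) lies 6 mm ahead of it (robot.tips_ahead is the z of the fingertips in the tool frame, in m); z points along the fingers, y is the line along which they close (so a half turn about z gives the same grasp; the last joint's range is limited). The gripper opens to 85 mm and grips with 20 to 120 N. Pads are 22 mm wide; open, the fingers measure 114 mm over their backs; the gripper's body (76 mm by 85 mm) begins 54 mm behind the grasp point. The pads swing forward as they close: fully open they stand 13 mm farther back than shut.
Start: joints at [-0.026, 0.615, -0.013, 1.423, 0.008, 1.103, -0.04], TCP at [0.65, 0, 0.256] pointing down, gripper open.
Joint ranges: [-3.12, 3.12], [-0.3, 2.06], [-1.34, 1.32], [0.26, 2.42], [-1.36, 4.5], [0.01, 1.98], [-2.84, 2.84]. Speed limits (rad/s): [2.79, 2.79, 3.14, 3.14, 3.14, 3.14, 3.14].

### API

Orientations are given as a rotation vector (axis times angle).
In Python, from station import robot, grab_frame, camera_model gives the robot as it stands. The module is installed in compiled form; this text tells all that it offers.
- The arm moves only by the shell command python3 -m handwheel 'ROWS' [FORCE]. ROWS is JSON, a list of rows, each an object of numbers: "dx", "dy", "dz": the shift along the world's x, y, z in cm; "rx", "ry", "rz": the turn, a rotation vector about the world's x, y, z in rad; "claw": the closure, from -1 (fully open) to 1 (shut). In form: [{"dx": .., "dy": .., "dz": .., "rx": .., "ry": .., "rz": .., "claw": ..}, ...]. A call has 1 to 10 rows; each row is the pose to reach, as a shift and turn from the pose commanded when the call began; what a row does not reach only later rows make up. A row lasts 1/10 s, in which the tool goes at most 50 mm and 8.59 degrees, less where a joint would pass 70% of its speed; a pose out of reach is approached as far as the arm can. A call with a gripper value outside its range is refused whole. The fingers move at their own pace and stop on an object; FORCE is the grip in N (left out, the last holds). Time passes only in rows, so rows that repeat a pose let the fingers close. It gives the time, the measured TCP pose, the force, the opening and the grip force at its end, in the units of the state.
- robot.read_state(): the state, without advancing time (a new reading comes with each control period).
- grab_frame(name): name is "scene" or "side" or "wrist"; returns the picture (384x512x3 uint8, red, green, blue); there is no depth.
- camera_model(name): a dict with "fx", "fy", "cx", "cy" (pixels), "extrinsics" (4x4, takes a point from camera to world coordinates). Camera axes: x right, y down, z forward; pixel columns grow to the right and rows downward; lengths in m; the calibration is good to about 2 mm. A picture is of the moment at which its call begins: read the wrist's pose just before it. camera_model takes no time and is no camera call; for the wrist camera it gives the pose at the moment of the call.
- robot.sign_off(): hands the job in; it is judged then, once.
The state is a dict: "clock": time; "q": joint angles; "qd": joint speeds; "effort": joint torques, N m; "position": TCP position; "tool_rot": TCP orientation; "wrist_force": force on the tool from outside, world axes, zero at the start; "wrist_torque": the same for the moment, N m; "width": finger opening in m; "grasp_force": force on a finger pad.
Only numpy, scipy, OpenCV 4.12 (cv2) and the standard library are available. Lean on these libraries where they do the work, as an engineer would, in place of code of your own. Each camera call takes 0.05 s, during which the arm holds its last target. There are 200 camera calls.

## Working session

There is one attempt and no reset: what is moved stays moved. The work goes in short steps, Python scripts to look and compute and a shell command to move; the robot and the scene stay as the last step left them, time stands still between calls to the robot, and variables do not carry over. Pictures are saved under pics/ and viewed, at most 10 in all, crops included, and the job is handed in when it is done.

```bash
mkdir -p pics
python3 - <<'E'
from station import robot, grab_frame, camera_model
import cv2,numpy as np
for n in ("scene","side"):
    f=grab_frame(n); cv2.imwrite(f"pics/{n}0.png",cv2.resize(f[:,:,::-1],(800,600),interpolation=cv2.INTER_CUBIC))
    m=camera_model(n); print(n,m["fx"],m["fy"],m["cx"],m["cy"],np.round(m["extrinsics"],3).tolist())
s=robot.read_state();print(s["clock"],s["position"],s["tool_rot"],s["width"])
E
```

```text
scene 487.1231230151219 487.1231230151219 260.5286245757715 197.9666851471599 [[0.389, 0.762, -0.518, 1.257], [0.921, -0.32, 0.221, -0.304], [0.002, -0.563, -0.826, 1.249], [0.0, 0.0, 0.0, 1.0]]
side 428.6376649694536 428.6376649694536 256.91306678656133 192.32990613305375 [[0.994, -0.067, 0.091, 0.462], [-0.113, -0.579, 0.807, -0.951], [-0.002, -0.812, -0.583, 0.854], [0.0, 0.0, 0.0, 1.0]]
0.1 [6.49365810e-01 1.30884783e-05 2.55231585e-01] [-2.2202414  -2.22028768  0.00265112] 0.08540436538861933
```

View pics/scene0.png

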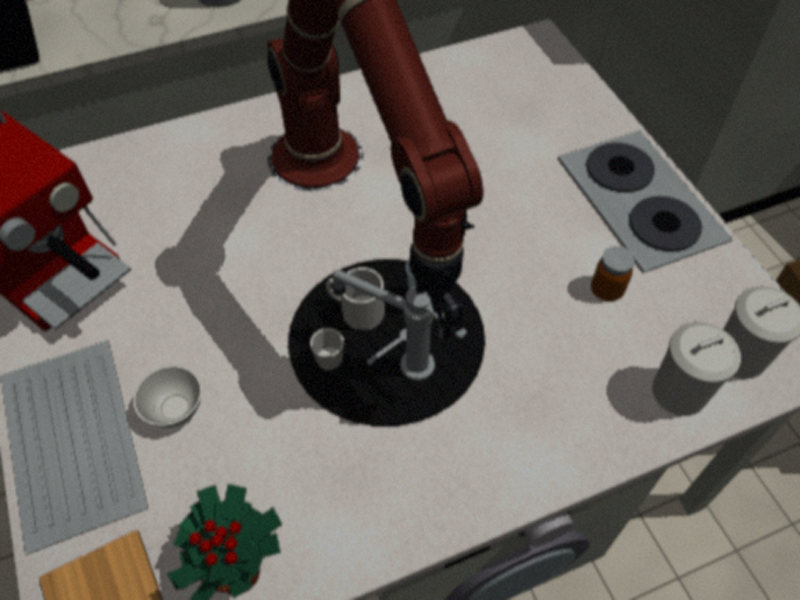

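View pics/side0.png

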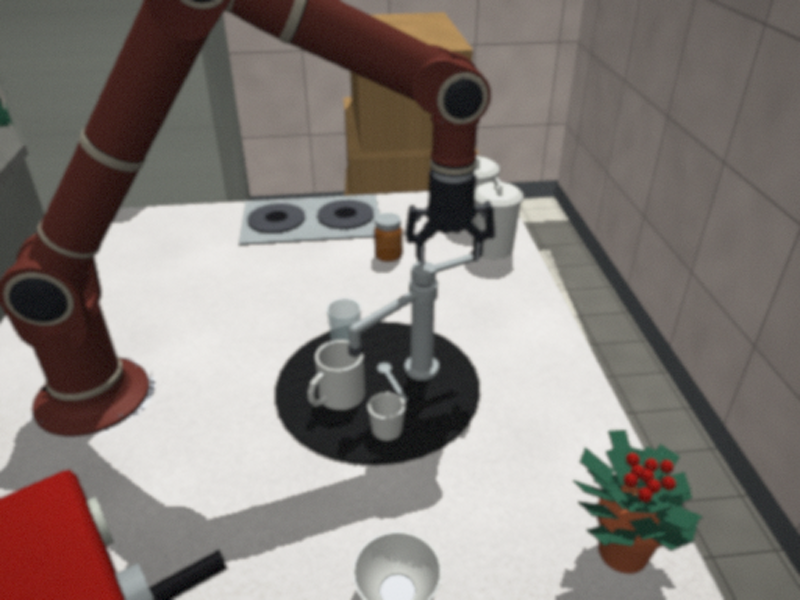

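The scene view shows the tap with its base at about (417,368). The spout runs to a nozzle near (338,285), by the mug at (362,300), and the small cup is at (327,348). In the side view the tap base is at (422,368), the mug's mouth is at (340,355), and the glass is behind it at (345,318). I'll enlarge both around the tap.

Run:
```python
from station import robot, grab_frame, camera_model
import cv2,numpy as np
a=grab_frame("scene")[155:275,180:320]; b=grab_frame("side")[145:295,170:320]
f=lambda i,s:cv2.resize(i[:,:,::-1],None,fx=s,fy=s,interpolation=cv2.INTER_CUBIC)
g=lambda x:np.clip((x/255.)**.6*255,0,255).astype(np.uint8)
cv2.imwrite("pics/sc1.png",g(f(a,5))); cv2.imwrite("pics/si1.png",g(f(b,4)))
```

```text
(no output)
```

View pics/sc1.png

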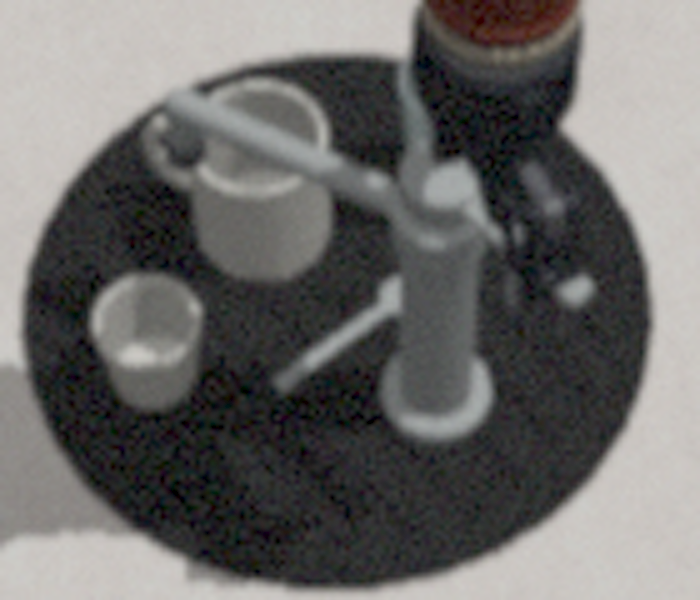

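View pics/si1.png

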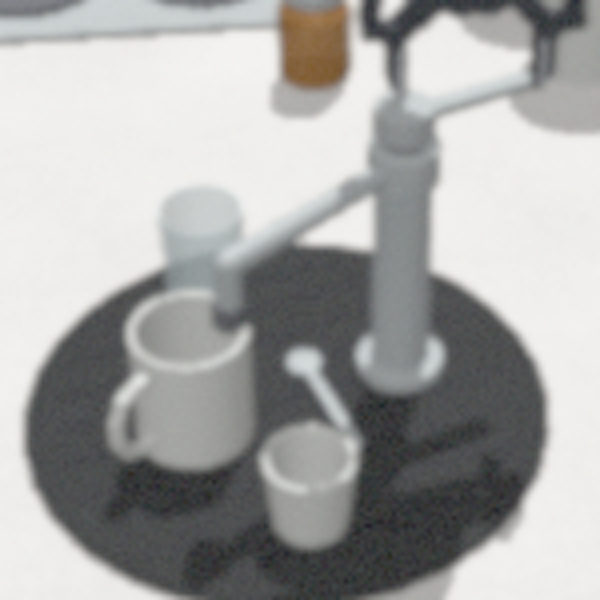

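The crops show these points:

| Point | Scene crop | Side crop |
|---|---|---|
| Mug mouth | (262,137) | (190,331) |
| Nozzle mouth | (182,150) | (230,320) |
| Flange centre | (437,395) | (400,358) |
| Lever end | – | (530,78) |

I'll turn these into positions next.

```bash
cat > h.py <<'E'
from station import robot, grab_frame, camera_model
import numpy as np
def ray(n,u,v,z):
    m=camera_model(n);E=np.array(m["extrinsics"])
    d=E[:3,:3]@[(u-m["cx"])/m["fx"],(v-m["cy"])/m["fy"],1]
    return (E[:3,3]+d*(z-E[2,3])/d[2])[:2]
sc=lambda u,v,z:ray("scene",180+u/5,155+v/5,z)
si=lambda u,v,z:ray("side",170+u/4,145+v/4,z)
def proj(n,p):
    m=camera_model(n);E=np.array(m["extrinsics"]);c=E[:3,:3].T@(np.array(p)-E[:3,3])
    return c[0]/c[2]*m["fx"]+m["cx"],c[1]/c[2]*m["fy"]+m["cy"]
E
python3 - <<'E'
from h import *
r=lambda *a:print(*[np.round(x,3) if not isinstance(x,str) else x for x in a])
r("col",sc(437,395,.014),si(400,358,.014))
r("mug",sc(262,137,.1),si(190,331,.1))
r("mugbot",)
r("noz",sc(182,152,.144),si(230,322,.144))
r("bar end",sc(180,98,.192),si(225,258,.192))
r("bar root",sc(385,190,.192),si(375,180,.192))
r("lever",si(530,78,.228),"hub",si(405,100,.238),sc(452,175,.238))
r("tray L,R,T,B",sc(25,318,.008),sc(650,310,.008),sc(340,55,.008),sc(360,588,.008),si(26,410,.008),si(546,410,.008),si(300,248,.008),si(300,600,.008))
r("spoon",sc(280,385,.012),sc(395,295,.012),si(305,360,.012),si(352,440,.012))
r("cup",sc(147,310,.066),si(308,458,.066)); r("glass",si(202,205,.113)); r("hidden bit",sc(573,290,.113))
E
```

```text
col [ 0.609 -0.005] [ 0.607 -0.005]
mug [ 0.455 -0.051] [ 0.455 -0.059]
mugbot
noz [ 0.478 -0.106] [ 0.481 -0.105]
bar end [ 0.478 -0.103] [ 0.481 -0.1  ]
bar root [ 0.577 -0.024] [ 0.585 -0.027]
lever [0.699 0.031] hub [ 0.608 -0.002] [ 0.611 -0.001]
tray L,R,T,B [ 0.461 -0.21 ] [0.601 0.137] [0.349 0.039] [ 0.703 -0.093] [ 0.334 -0.024] [ 0.705 -0.066] [0.547 0.143] [ 0.513 -0.221]
spoon [ 0.566 -0.087] [ 0.534 -0.001] [0.538 0.003] [ 0.562 -0.085]
cup [ 0.52  -0.149] [ 0.526 -0.154]
glass [0.47  0.067]
hidden bit [0.628 0.067]
```

Triangulated positions agree within a few mm:

| Item | Position | Radius from column | Bearing |
|---|---|---|---|
| Column | (0.608, -0.003) | – | – |
| Nozzle | (0.480, -0.104) | 163 mm | 218.4° |
| Mug mouth | (0.455, -0.055) | 161 mm | 198.8° |

The spout therefore needs about 20° clockwise. I'll rise, go round to the -y side of the bar, then come down with the fingers shut.

```bash
python3 -m handwheel '[{"dz":4},{"dz":8},{"dx":-4,"dy":-4,"dz":8,"rz":0.13,"claw":1},{"dx":-8,"dy":-8,"dz":8,"rz":0.26,"claw":1},{"dx":-11,"dy":-11.6,"dz":8,"rz":0.38,"claw":1},{"dx":-11,"dy":-11.6,"dz":8,"rz":0.48,"claw":1},{"dx":-11,"dy":-11.6,"dz":8,"rz":0.48,"claw":1},{"dx":-11,"dy":-11.6,"dz":8,"rz":0.48,"claw":1},{"dx":-11,"dy":-11.6,"dz":8,"rz":0.48,"claw":1}]'
python3 - <<'E'
from h import *
import cv2
f=lambda n:cv2.resize(grab_frame(n)[130:290,150:340,::-1],None,fx=2.1,fy=3*.7,interpolation=cv2.INTER_CUBIC)
g=lambda x:np.clip((x/255.)**.6*255,0,255).astype(np.uint8)
cv2.imwrite("pics/p2.png",g(np.hstack([f("scene"),f("side")])))
E
```

```text
validation failed for argument at $[0]...
```

View pics/p2.png

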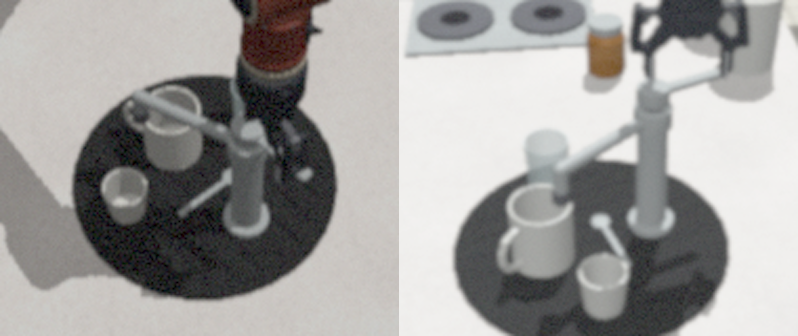

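The call was refused and nothing moved in the picture. Each row probably has to give every key.

```bash
python3 -m handwheel '[{"dx":0,"dy":0,"dz":4,"rx":0,"ry":0,"rz":0,"claw":-1},{"dx":0,"dy":0,"dz":8,"rx":0,"ry":0,"rz":0,"claw":-1},{"dx":-4,"dy":-4,"dz":8,"rx":0,"ry":0,"rz":0.13,"claw":1},{"dx":-8,"dy":-8,"dz":8,"rx":0,"ry":0,"rz":0.26,"claw":1},{"dx":-11,"dy":-11.6,"dz":8,"rx":0,"ry":0,"rz":0.38,"claw":1},{"dx":-11,"dy":-11.6,"dz":8,"rx":0,"ry":0,"rz":0.48,"claw":1},{"dx":-11,"dy":-11.6,"dz":8,"rx":0,"ry":0,"rz":0.48,"claw":1},{"dx":-11,"dy":-11.6,"dz":8,"rx":0,"ry":0,"rz":0.48,"claw":1},{"dx":-11,"dy":-11.6,"dz":8,"rx":0,"ry":0,"rz":0.48,"claw":1}]'
```

```text
clock: 1.2
position: [0.541, -0.114, 0.3361]
tool_rot: [-1.627, -2.687, -0.002]
wrist_force: [0.6, 0.2, -0.5]
width: 0.0001
grasp_force: 0.0
```

```bash
python3 -m handwheel '[{"dx":0,"dy":-0.3,"dz":-4,"rx":0,"ry":0,"rz":0,"claw":1},{"dx":0,"dy":-0.3,"dz":-8,"rx":0,"ry":0,"rz":0,"claw":1},{"dx":0,"dy":-0.3,"dz":-11,"rx":0,"ry":0,"rz":0,"claw":1},{"dx":0,"dy":-0.3,"dz":-13,"rx":0,"ry":0,"rz":0,"claw":1},{"dx":0,"dy":-0.3,"dz":-13,"rx":0,"ry":0,"rz":0,"claw":1}]'
python3 - <<'E'
from h import *
import cv2
f=lambda n:cv2.resize(grab_frame(n)[145:285,180:320,::-1],(400,400),interpolation=cv2.INTER_CUBIC)
g=lambda x:np.clip((x/255.)**.6*255,0,255).astype(np.uint8)
cv2.imwrite("pics/p3.png",g(np.hstack([f("scene"),f("side")])))
E
```

```text
clock: 1.7
position: [0.5388, -0.1169, 0.203]
tool_rot: [-1.623, -2.681, 0.003]
wrist_force: [-0.1, -0.7, 0.2]
width: 0.0001
grasp_force: 0.0
```

View pics/p3.png

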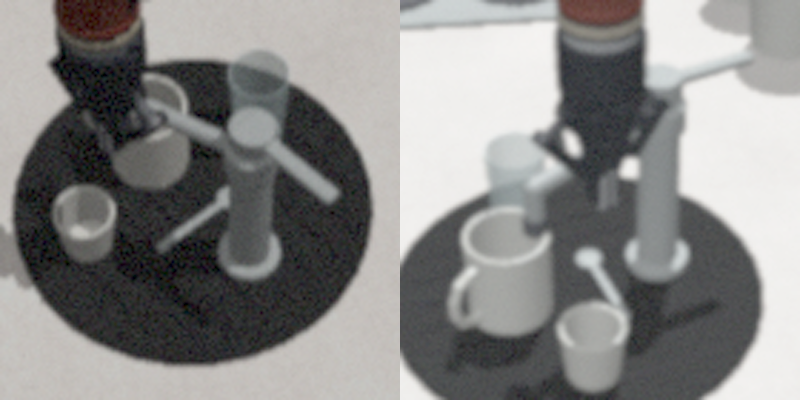

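The fingers are clear of everything on the -y side of the bar. The lever end is now visible at scene (335,193) and side (750,58). I'll push gently, stopping a little short.

```bash
python3 -m handwheel '[{"dx":-0.5,"dy":0.6,"dz":0,"rx":0,"ry":0,"rz":0,"claw":1},{"dx":-1,"dy":1.2,"dz":0,"rx":0,"ry":0,"rz":0,"claw":1},{"dx":-1.4,"dy":1.8,"dz":0,"rx":0,"ry":0,"rz":0,"claw":1},{"dx":-1.8,"dy":2.3,"dz":0,"rx":0,"ry":0,"rz":0,"claw":1},{"dx":-2.2,"dy":2.8,"dz":0,"rx":0,"ry":0,"rz":0,"claw":1},{"dx":-2.6,"dy":3.3,"dz":0,"rx":0,"ry":0,"rz":0,"claw":1},{"dx":-3,"dy":3.8,"dz":0,"rx":0,"ry":0,"rz":0,"claw":1},{"dx":-3.3,"dy":4.2,"dz":0,"rx":0,"ry":0,"rz":0,"claw":1},{"dx":-3.5,"dy":4.5,"dz":0,"rx":0,"ry":0,"rz":0,"claw":1},{"dx":-3.5,"dy":4.5,"dz":0,"rx":0,"ry":0,"rz":0,"claw":1}]'
python3 - <<'E'
from h import *
import cv2
f=lambda n:cv2.resize(grab_frame(n)[145:285,180:320,::-1],(400,400),interpolation=cv2.INTER_CUBIC)
g=lambda x:np.clip((x/255.)**.6*255,0,255).astype(np.uint8)
cv2.imwrite("pics/p4.png",g(np.hstack([f("scene"),f("side")])))
print(ray("scene",297.3,212.5,.228),ray("side",302.5,165.3,.228))
E
```

```text
clock: 2.8
position: [0.5044, -0.0733, 0.2062]
tool_rot: [-1.628, -2.685, 0.0]
wrist_force: [1.0, -0.2, -0.7]
width: 0.0
grasp_force: 0.1
[0.69344174 0.0358428 ] [0.69840323 0.02700132]
```

View pics/p4.png

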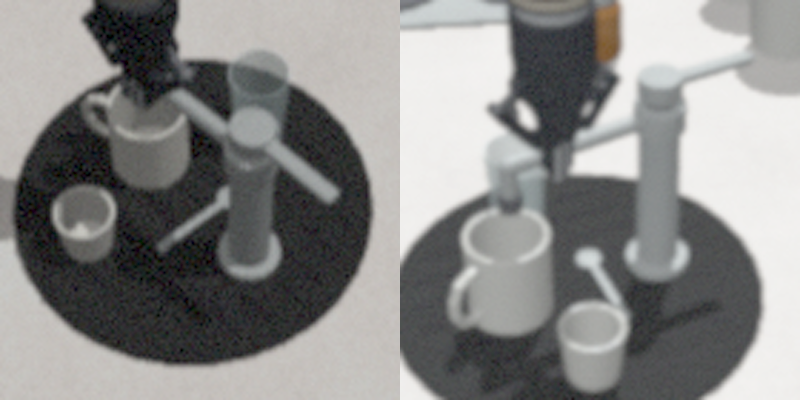

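The spout has turned: the side view has the nozzle mouth at (508,208) and the mug's mouth centred at (507,236). Checking the numbers now.

Run:
```python
from h import *
C=np.array([.608,-.003])
k=400/140
for n,u,v,z in (("noz",108,208,.144),("mugcentre",107,236,.1),("barend",105,158,.192)):
    p=ray("side",180+u/k,145+v/k,z); d=p-C; print(n,p.round(4),np.hypot(*d).round(3),np.degrees(np.arctan2(-d[1],-d[0])).round(1))
```

```text
noz [ 0.458  -0.0706] 0.165 24.3
mugcentre [ 0.4551 -0.058 ] 0.162 19.8
barend [ 0.4584 -0.0581] 0.159 20.2
```

The tool geometry (24.8°) and the image (24.3°) agree, and the target is about 19°. I'll push about 11 mm more, then back off and rise for a clear look.

```bash
python3 -m handwheel '[{"dx":-0.1,"dy":0.3,"dz":0,"rx":0,"ry":0,"rz":0,"claw":1},{"dx":-0.2,"dy":0.6,"dz":0,"rx":0,"ry":0,"rz":0,"claw":1},{"dx":-0.3,"dy":0.85,"dz":0,"rx":0,"ry":0,"rz":0,"claw":1},{"dx":-0.4,"dy":1.0,"dz":0,"rx":0,"ry":0,"rz":0,"claw":1},{"dx":-0.4,"dy":1.0,"dz":0,"rx":0,"ry":0,"rz":0,"claw":1},{"dx":0.6,"dy":-1.5,"dz":0,"rx":0,"ry":0,"rz":0,"claw":1},{"dx":1.6,"dy":-4,"dz":0,"rx":0,"ry":0,"rz":0,"claw":1},{"dx":2,"dy":-5,"dz":4,"rx":0,"ry":0,"rz":0,"claw":1},{"dx":5,"dy":-9,"dz":8,"rx":0,"ry":0,"rz":0,"claw":1},{"dx":8,"dy":-12,"dz":11,"rx":0,"ry":0,"rz":0,"claw":1}]'
python3 -m handwheel '[{"dx":3,"dy":-3,"dz":1,"rx":0,"ry":0,"rz":0,"claw":1},{"dx":6,"dy":-6,"dz":1,"rx":0,"ry":0,"rz":0,"claw":1},{"dx":6,"dy":-6,"dz":1,"rx":0,"ry":0,"rz":0,"claw":1},{"dx":6,"dy":-6,"dz":1,"rx":0,"ry":0,"rz":0,"claw":1}]'
python3 - <<'E'
from h import *
import cv2
np.set_printoptions(precision=4)
def f(n,r0,c0):
    return cv2.resize(np.mean([grab_frame(n) for _ in range(4)],0).astype(np.uint8)[r0:r0+100,c0:c0+80,::-1],(400,500),interpolation=cv2.INTER_CUBIC)
g=lambda x:np.clip((x/255.)**.6*255,0,255).astype(np.uint8)
cv2.imwrite("pics/p5.png",g(np.hstack([f("scene",140,200),f("side",165,185)])))
E
```

```text
clock: 3.9
position: [0.577, -0.1842, 0.3092]
tool_rot: [1.627, 2.686, 0.004]
wrist_force: [0.1, 0.8, -0.6]
width: -0.0
grasp_force: 0.0
clock: 4.3
position: [0.6365, -0.244, 0.3156]
tool_rot: [-1.628, -2.684, -0.002]
wrist_force: [-0.4, 0.4, -0.8]
width: -0.0001
grasp_force: 0.0
```

View pics/p5.png

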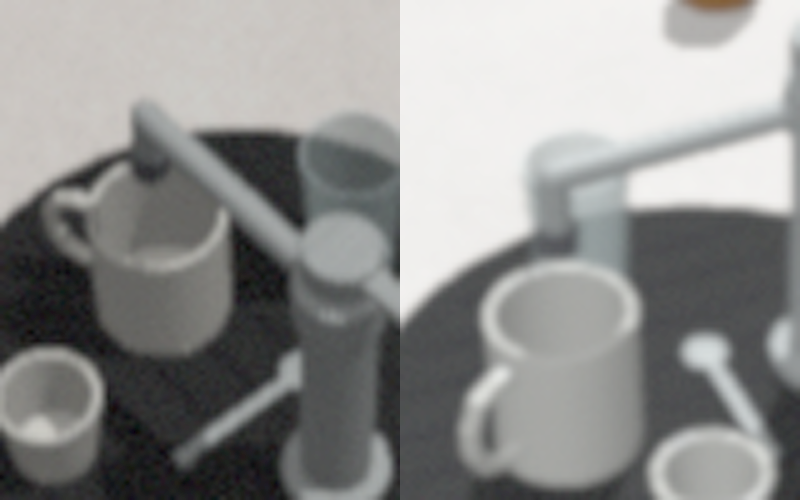

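Clear view now. Scene: nozzle mouth near (152,170), rim spanning x 90–230 with its front edge at y 268. Side: nozzle mouth near (555,250), rim spanning x 482–640 and y 262–362. I'll fit these by projecting the 3D rim, nozzle and bar models.

Run:
```python
from h import *
from scipy.optimize import least_squares
np.set_printoptions(precision=4,suppress=True)
C=np.array([.608,-.003])
def ext(c,R,z):
    t=np.linspace(0,2*np.pi,200);o=[]
    for n,r0,c0,ox in(("scene",140,200,0),("side",165,185,400)):
        q=np.array([proj(n,(c[0]+R*np.cos(a),c[1]+R*np.sin(a),z)) for a in t]);u=(q[:,0]-c0)*5+ox;v=(q[:,1]-r0)*5
        o.append((u.min(),u.max(),v.min(),v.max()))
    return np.array(o)
def rs(c):
    e=ext(c,.041,.1); return [e[0,0]-90,e[0,1]-231,e[0,3]-270,e[1,0]-481,e[1,1]-641,e[1,2]-261,e[1,3]-363]
s=least_squares(rs,[.455,-.055]);print("mug",s.x,s.fun)
# column hub top, z .238 in scene: left 301,right 388,top 212,bottom 285 (R .022)
h=least_squares(lambda c:(lambda e:[e[0]-300,e[1]-388,e[2]-211,e[3]-286])(ext(c,.022,.238)[0]),[.608,-.003]);print("hub",h.x,h.fun)
def rn(c):
    e=ext(c,.012,.144);return [e[0,0]-133,e[0,1]-170,e[0,3]-183,e[1,0]-532,e[1,1]-579,e[1,3]-260]
n=least_squares(rn,[.455,-.055]);print("noz",n.x,n.fun)
A=lambda p,C:np.degrees(np.arctan2(*(C-p)[::-1]))
for c in(C,h.x):print(A(s.x,c),np.hypot(*(s.x-c)),A(n.x,c),np.hypot(*(n.x-c)))
# expected image of nozzle for different angles
for a in(17,19,21):
    a=np.radians(a);d=-np.array([np.cos(a),np.sin(a)]);p=C+.16*d;b=C+.12*d
    print(np.degrees(a),"noz ext",ext(p,.012,.144).round(0).tolist())
```

```text
Traceback (most recent call last):
  File "h.py", line 10, in proj
    m=camera_model(n);E=np.array(m["extrinsics"]);c=E[:3,:3].T@(np.array(p)-E[:3,3])
ValueError: time passes only in moves, steps and waits
```

Too many `camera_model` calls without time passing; I'll cache the models.

```bash
sed -i 's/^def ray/from functools import cache\ncamera_model=cache(camera_model)\ndef ray/' h.py
python3 - <<'E'
from h import *
from scipy.optimize import least_squares
np.set_printoptions(precision=4,suppress=True)
C=np.array([.608,-.003])
def ext(c,R,z):
    t=np.linspace(0,2*np.pi,200);o=[]
    for n,r0,c0,ox in(("scene",140,200,0),("side",165,185,400)):
        q=np.array([proj(n,(c[0]+R*np.cos(a),c[1]+R*np.sin(a),z)) for a in t]);u=(q[:,0]-c0)*5+ox;v=(q[:,1]-r0)*5
        o.append((u.min(),u.max(),v.min(),v.max()))
    return np.array(o)
def rs(c):
    e=ext(c,.041,.1); return [e[0,0]-90,e[0,1]-231,e[0,3]-270,e[1,0]-481,e[1,1]-641,e[1,2]-261,e[1,3]-363]
s=least_squares(rs,[.455,-.055],diff_step=1e-3);print("mug",s.x,s.fun)
h=least_squares(lambda c:(lambda e:[e[0]-300,e[1]-388,e[2]-211,e[3]-286])(ext(c,.022,.238)[0]),[.608,-.003],diff_step=1e-3);print("hub",h.x,h.fun)
def rn(c):
    e=ext(c,.012,.144);return [e[0,0]-133,e[0,1]-170,e[0,3]-183,e[1,0]-532,e[1,1]-579,e[1,3]-260]
n=least_squares(rn,[.455,-.055],diff_step=1e-3);print("noz",n.x,n.fun)
A=lambda p,C:np.degrees(np.arctan2(*(C-p)[::-1]))
for c in(C,h.x):print(A(s.x,c),np.hypot(*(s.x-c)),A(n.x,c),np.hypot(*(n.x-c)))
for a in(17,19,21):
    a=np.radians(a);d=-np.array([np.cos(a),np.sin(a)]);p=C+.16*d
    print(np.degrees(a),"noz ext",ext(p,.012,.144).round(0).tolist())
E
```

```text
mug [ 0.4549 -0.0536] [-2.0527 -2.3196  0.5774  4.5273 -3.9604 -0.784  -4.8055]
hub [ 0.6086 -0.0047] [ 0.6963 -0.6965  2.1784 -2.0762]
noz [ 0.4539 -0.0551] [-2.3706  2.8959  0.6947  0.4846 -1.1316  0.4478]
18.280411740879334 0.1612847474202814 18.668427855314 0.1626225616560549
17.62533108989744 0.16131127265948414 18.01866210835912 0.16263651168276588
17.0 noz ext [[140.0, 182.0, 149.0, 182.0], [534.0, 579.0, 226.0, 254.0]]
19.0 noz ext [[132.0, 175.0, 154.0, 187.0], [538.0, 583.0, 232.0, 260.0]]
21.0 noz ext [[125.0, 167.0, 159.0, 193.0], [542.0, 587.0, 238.0, 266.0]]
```

The nozzle is within about 2 mm of the mug's centre. Next is the lever, whose end is at bearing about 21.7°. I'll approach from its -y side.

```bash
python3 -m handwheel '[{"dx":1.5,"dy":4,"dz":0,"rx":0,"ry":0,"rz":0,"claw":1},{"dx":3,"dy":8.5,"dz":0,"rx":0,"ry":0,"rz":0,"claw":1},{"dx":4.5,"dy":13,"dz":0,"rx":0,"ry":0,"rz":0,"claw":1},{"dx":6,"dy":17.5,"dz":0,"rx":0,"ry":0,"rz":0,"claw":1},{"dx":6.4,"dy":21.2,"dz":0,"rx":0,"ry":0,"rz":0,"claw":1},{"dx":6.4,"dy":21.2,"dz":-3,"rx":0,"ry":0,"rz":0,"claw":1},{"dx":6.4,"dy":21.2,"dz":-6,"rx":0,"ry":0,"rz":0,"claw":1},{"dx":6.4,"dy":21.2,"dz":-7.4,"rx":0,"ry":0,"rz":0,"claw":1},{"dx":6.4,"dy":21.2,"dz":-7.4,"rx":0,"ry":0,"rz":0,"claw":1}]'
```

```text
clock: 5.6
position: [0.6987, -0.0328, 0.2405]
tool_rot: [-1.628, -2.682, 0.005]
wrist_force: [-0.3, -0.7, -0.3]
width: -0.0002
grasp_force: 0.0
```

```bash
python3 -m handwheel '[{"dx":-0.6,"dy":1.5,"dz":0,"rx":0,"ry":0,"rz":0,"claw":1},{"dx":-1.1,"dy":2.7,"dz":0,"rx":0,"ry":0,"rz":0,"claw":1},{"dx":-1.4,"dy":3.4,"dz":0,"rx":0,"ry":0,"rz":0,"claw":1},{"dx":-1.6,"dy":4.0,"dz":0,"rx":0,"ry":0,"rz":0,"claw":1},{"dx":-1.7,"dy":4.6,"dz":0,"rx":0,"ry":0,"rz":0,"claw":1},{"dx":-1.8,"dy":5.2,"dz":0,"rx":0,"ry":0,"rz":0,"claw":1},{"dx":-1.9,"dy":5.8,"dz":0,"rx":0,"ry":0,"rz":0,"claw":1},{"dx":-2.3,"dy":6.5,"dz":0,"rx":0,"ry":0,"rz":0,"claw":1},{"dx":-2.7,"dy":7.3,"dz":0,"rx":0,"ry":0,"rz":0,"claw":1},{"dx":-3.2,"dy":8.0,"dz":0,"rx":0,"ry":0,"rz":0,"claw":1}]'
python3 -m handwheel '[{"dx":-0.7,"dy":0.6,"dz":0,"rx":0,"ry":0,"rz":0,"claw":1},{"dx":-1.4,"dy":1.2,"dz":0,"rx":0,"ry":0,"rz":0,"claw":1},{"dx":-2.1,"dy":1.7,"dz":0,"rx":0,"ry":0,"rz":0,"claw":1},{"dx":-2.8,"dy":2.0,"dz":0,"rx":0,"ry":0,"rz":0,"claw":1},{"dx":-3.5,"dy":2.25,"dz":0,"rx":0,"ry":0,"rz":0,"claw":1},{"dx":-4.0,"dy":2.4,"dz":0,"rx":0,"ry":0,"rz":0,"claw":1},{"dx":-4.3,"dy":2.5,"dz":0,"rx":0,"ry":0,"rz":0,"claw":1},{"dx":-4.3,"dy":2.5,"dz":0,"rx":0,"ry":0,"rz":0,"claw":1}]'
```

```text
clock: 6.6
position: [0.6677, 0.0481, 0.2426]
tool_rot: [-1.629, -2.686, 0.0]
wrist_force: [0.2, -2.2, 0.3]
width: -0.0001
grasp_force: 0.9
clock: 7.4
position: [0.6246, 0.0729, 0.2431]
tool_rot: [-1.629, -2.685, -0.001]
wrist_force: [0.5, 0.3, -0.1]
width: -0.0001
grasp_force: 0.2
```

```bash
python3 -m handwheel '[{"dx":-0.3,"dy":0,"dz":0,"rx":0,"ry":0,"rz":0,"claw":1},{"dx":-0.6,"dy":0,"dz":0,"rx":0,"ry":0,"rz":0,"claw":1},{"dx":-0.8,"dy":0.05,"dz":0,"rx":0,"ry":0,"rz":0,"claw":1},{"dx":-0.8,"dy":0.05,"dz":0,"rx":0,"ry":0,"rz":0,"claw":1}]'
python3 -m handwheel '[{"dx":-0.2,"dy":0,"dz":0,"rx":0,"ry":0,"rz":0,"claw":1},{"dx":-0.4,"dy":0,"dz":0,"rx":0,"ry":0,"rz":0,"claw":1},{"dx":-0.4,"dy":0,"dz":0,"rx":0,"ry":0,"rz":0,"claw":1}]'
```

```text
clock: 7.8
position: [0.6169, 0.0729, 0.243]
tool_rot: [-1.629, -2.686, 0.0]
wrist_force: [0.3, 0.2, -0.0]
width: -0.0003
grasp_force: 0.5
clock: 8.1
position: [0.6129, 0.0727, 0.243]
tool_rot: [-1.63, -2.686, 0.001]
wrist_force: [1.2, -0.0, 0.7]
width: 0.0001
grasp_force: 0.5
```

```bash
python3 -m handwheel '[{"dx":-0.2,"dy":0,"dz":0,"rx":0,"ry":0,"rz":0,"claw":1},{"dx":-0.4,"dy":0,"dz":0,"rx":0,"ry":0,"rz":0,"claw":1}]'
python3 - <<'E'
from h import *
import cv2
def f(n,r0,c0):
    return cv2.resize(np.mean([grab_frame(n) for _ in range(2)],0).astype(np.uint8)[r0:r0+120,c0:c0+100,::-1],(400,480),interpolation=cv2.INTER_CUBIC)
g=lambda x:np.clip((x/255.)**.6*255,0,255).astype(np.uint8)
cv2.imwrite("pics/p6.png",g(np.hstack([f("scene",140,210),f("side",135,205)])))
print(robot.read_state()["wrist_force"].round(1))
E
```

```text
clock: 8.3
position: [0.6092, 0.0726, 0.2429]
tool_rot: [1.63, 2.685, -0.0]
wrist_force: [2.5, -0.6, 0.1]
width: 0.0001
grasp_force: 0.8
[ 0.9 -0.2  0.4]
```

View pics/p6.png

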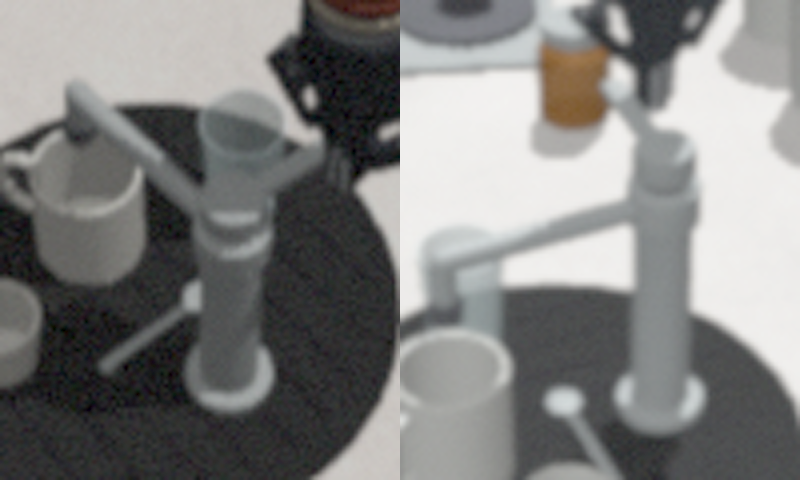

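The lever now points left and slightly back, with its end at scene (312,150) and side (615,85). The finger is behind it, and no stop has been felt yet, so I'll keep creeping.

```bash
python3 - <<'E'
from h import *
for p in (ray("scene",210+312/4,140+150/4,.228),ray("side",205+215/4,135+85/4,.228)): print(p.round(3),np.degrees(np.arctan2(p[1]+.004,p[0]-.608)).round(1))
E
python3 -m handwheel '[{"dx":-0.2,"dy":-0.03,"dz":0,"rx":0,"ry":0,"rz":0,"claw":1},{"dx":-0.4,"dy":-0.07,"dz":0,"rx":0,"ry":0,"rz":0,"claw":1},{"dx":-0.4,"dy":-0.07,"dz":0,"rx":0,"ry":0,"rz":0,"claw":1}]'
python3 -m handwheel '[{"dx":-0.2,"dy":-0.03,"dz":0,"rx":0,"ry":0,"rz":0,"claw":1},{"dx":-0.3,"dy":-0.07,"dz":0,"rx":0,"ry":0,"rz":0,"claw":1}]'
```

```text
[0.586 0.06 ] 109.0
[0.585 0.089] 104.0
clock: 8.8
position: [0.6048, 0.0722, 0.2429]
tool_rot: [-1.629, -2.685, 0.0]
wrist_force: [1.2, 0.7, 0.6]
width: 0.0002
grasp_force: 0.5
clock: 9.0
position: [0.6039, 0.072, 0.2432]
tool_rot: [1.628, 2.683, 0.006]
wrist_force: [6.1, 0.9, -3.3]
width: -0.0002
grasp_force: 3.4
```

```bash
python3 -m handwheel '[{"dx":-0.1,"dy":-0.02,"dz":0,"rx":0,"ry":0,"rz":0,"claw":1},{"dx":-0.2,"dy":-0.04,"dz":0,"rx":0,"ry":0,"rz":0,"claw":1},{"dx":-0.2,"dy":-0.04,"dz":0,"rx":0,"ry":0,"rz":0,"claw":1}]'
```

```text
clock: 9.3
position: [0.6036, 0.0719, 0.2434]
tool_rot: [1.626, 2.68, 0.01]
wrist_force: [9.5, 1.4, -4.2]
width: 0.0002
grasp_force: 4.4
```

The tool has stalled while the force climbs to 9.5 N, so that is the stop. I'll back off, rise and check.

```bash
python3 -m handwheel '[{"dx":0.6,"dy":0.1,"dz":0,"rx":0,"ry":0,"rz":0,"claw":1},{"dx":2,"dy":0.5,"dz":0,"rx":0,"ry":0,"rz":0,"claw":1},{"dx":4,"dy":2,"dz":0,"rx":0,"ry":0,"rz":0,"claw":1},{"dx":5,"dy":3,"dz":4,"rx":0,"ry":0,"rz":0,"claw":1},{"dx":6,"dy":4,"dz":8,"rx":0,"ry":0,"rz":0,"claw":1},{"dx":7,"dy":7,"dz":11,"rx":0,"ry":0,"rz":0,"claw":1},{"dx":7,"dy":10,"dz":11,"rx":0,"ry":0,"rz":0,"claw":1},{"dx":7,"dy":12,"dz":11,"rx":0,"ry":0,"rz":0,"claw":1},{"dx":7,"dy":12,"dz":11,"rx":0,"ry":0,"rz":0,"claw":1}]'
python3 - <<'E'
from h import *
import cv2
def f(n,r0,c0):
    return cv2.resize(np.mean([grab_frame(n) for _ in range(4)],0).astype(np.uint8)[r0:r0+125,c0:c0+100,::-1],(400,500),interpolation=cv2.INTER_CUBIC)
g=lambda x:np.clip((x/255.)**.6*255,0,255).astype(np.uint8)
cv2.imwrite("pics/p7.png",g(np.hstack([f("scene",140,200),f("side",135,185)])))
E
```

```text
clock: 10.2
position: [0.6679, 0.1958, 0.3511]
tool_rot: [-1.617, -2.687, 0.002]
wrist_force: [-1.2, 1.2, 0.4]
width: -0.0001
grasp_force: 0.0
```

View pics/p7.png

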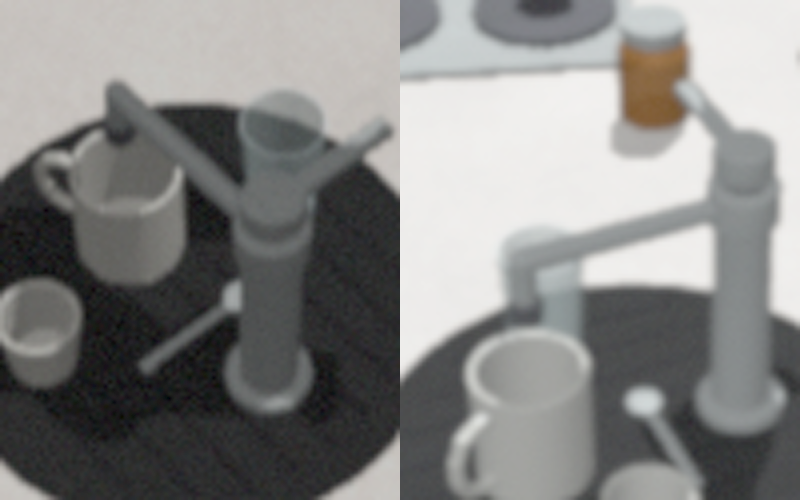

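The spout is unchanged, with the nozzle over the mug. The lever end is at scene (385,128) and side (686,92), and everything else is still standing. One numeric check before handing in.

Run:
```python
from h import *
for p in (ray("scene",200+385/4,140+128/4,.228),ray("side",185+286/4,135+92/4,.228)): print(p.round(3),np.degrees(np.arctan2(p[1]+.004,p[0]-.608)).round(1),np.hypot(p[1]+.004,p[0]-.608))
print(robot.read_state()["clock"],robot.sign_off())
```

```text
[0.578 0.087] 108.2 0.09621069756768824
[0.577 0.08 ] 110.0 0.08945005117630082
the job is handed in; nothing more can be done
10.6 None
```

The job is handed in: I pushed the spout round first, and its nozzle measured within about 2 mm of the mug's centre. I then pushed the lever until I felt its stop (bearing about 109°); nothing else appeared to move, and it took 10.6 s of the 61 s allowed.

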